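# Release a ribbon spool with a two-button gate

## Robot

A 6-joint arm with a two-finger parallel gripper is mounted at the origin on the work surface. World frame = base frame: x ahead of the robot, y to its left, z up, the work surface at z = 0. Lengths are in m, angles in rad, forces in N, time in s.
With the tool pointing down it reaches from about 0.3 to 0.825 m from the base axis. Payload 5.4 kg.
Tool frame: the origin (TCP) lies at the very end of the fingers, on their centre line; the grasp point (between the pads) lies 19 mm behind it; z points along the fingers, y is the direction in which the jaws open and shut (so a half turn about z gives the same grasp; the last joint's range is limited). The gripper opens to 92 mm and grips with 3 to 60 N. Pads are 20 mm wide; open, the fingers measure 128 mm over their backs; the gripper's body (75 mm by 189 mm) begins 69 mm behind the grasp point.
Start: joints at [1.133, 0.158, 1.597, -0, 1.386, -0.21], TCP at [0.13, 0.56, 0.179] pointing down, gripper open.
Joint ranges: [-2.91, 2.91], [-0.94, 2.29], [0.18, 2.7], [-1.29, 4.43], [0.17, 2.64], [-3, 3]. Speed limits (rad/s): [2.57, 2.57, 3.14, 3.14, 3.14, 3.14].

## Interface

Orientations are given as a 3x3 rotation matrix whose columns are the frame's x, y, z axes.
In Python, from plant import sensors, grab_frame, finish_job, boxes_of, spot_point gives the robot as it stands. The module is installed in compiled form; this text tells all that it offers.
- The arm moves only by the tool step_arm, never from a script. Its argument "motion" is a list that holds one entry, the list of rows, each a list of 5 numbers: the finger opening in m, from 0 to 0.0919, then the shift along the tool's x, y, z in m, then the turn about the tool's z in degrees. In form: [[[fingers, dx, dy, dz, turn], ...]]. A call has exactly 10 rows; each row shifts and turns the pose as measured when the row begins, along the tool's axes as they then stand; what a row does not reach is not made up. A row lasts 1/10 s, in which the tool goes at most 50 mm and 8.59 degrees, less where a joint would pass 70% of its speed; a pose out of reach is approached as far as the arm can. A call with a gripper value outside its range is refused whole. The fingers move at their own pace and stop on an object; the grip force is fixed at half the most. Time passes only in rows, so rows that do not move let the fingers close, or fill a call up. It gives the time, the measured TCP pose, the force and the opening at its end, in the units of the state.
- sensors.sense(): the state, without advancing time (a new reading comes with each control period).
- grab_frame(name): name is "scene" or "side" or "wrist"; returns a dict with "image" (480x640x3 uint8, red, green, blue), "vfov" (degrees; the focal length in pixels is half the picture's height over the tangent of half this angle, whatever the lens; pixels are square), "cx", "cy" (the principal point, pixels), "rvec" (rotation vector, rad) and "tvec" (3), from world to camera coordinates, as OpenCV has them. Camera axes: x right, y down, z forward; pixel columns grow to the right and rows downward; lengths in m; the calibration is good to about 2 mm. A picture is of the moment at which its call begins. There is no depth.
- finish_job(): hands the job in, once; it reports no verdict.
Trained networks look in the newest picture that a camera, given by its name, has taken for a name from the list of things; names that differ only in an ending like _2 or _b are one class to them, and where a whole thing is asked for, a point or a joint stands for the part that bears it (a point fixed in the world has none). Each returns a list of dicts, best first, with "score" (0 to 1); they miss things now and then, are a little off and sometimes report something else, mostly with a low value. They report only what shows in the picture. A call takes as long as a camera call. They do not tell look-alikes from the thing itself.
- boxes_of(target, camera): "position" ([row, column] in pixels, amid what is visible of it).
- spot_point(target, camera): "position" ([row, column] in pixels: a listed point, or the origin of a listed thing).
The state is a dict: "time": time; "joints": joint angles; "qvel": joint speeds; "joint_efforts": joint torques, N m; "eef_pos": TCP position; "ee_rot": TCP orientation; "ft_force": force on the tool from outside, world axes, zero at the start; "wrist_torque": the same for the moment, N m; "opening": finger opening in m.
Only numpy, scipy, OpenCV 4.12 (cv2) and the standard library are available. Lean on these libraries where they do the work, as an engineer would, in place of code of your own. Each camera call takes 0.05 s, during which the arm holds its last target. There are 200 camera calls.

## Task

Let the ribbon spool out of the dispenser: press its two round buttons down together, one fingertip on each, and hold both down until the spool has rolled to the stop at the low end of its lane and come to rest; then let go so that both buttons spring back up. Do not touch the spool with the robot, and leave the things lying around the dispenser where they are.

Things in the scene. Friction and masses are not known exactly. Their poses are not given: they have to be found in the camera images.
- dispenser: Ribbon-spool dispenser, fixed. Origin: centre of its underside on the table; z up, x away from the robot at yaw 0, y to the robot's left. White deck (x -110 to 0 mm, y -95 to 95, flat top at z 60) with two buttons; beyond it (x 49 to 101, y -160 to 160) a wooden lane slopes down 7 degrees towards +y, with 20 mm high guards and an upright stop at its low end.
- gate (a point): Point on the lane floor, at (75, -45, 65) mm in the dispenser's frame, where two steel gate pins stand 6 mm out of the floor and hold the spool back. Each button lowers one pin; the spool is let go only when both buttons are down by about 6 mm at the same time.
- button_left_top (a point): Centre of the top face of the left (+y) button: a round grey cap, 34 mm in diameter, at (-55, 32, 75) mm in the dispenser's frame when up; it goes down with the button. The two caps are 64 mm apart centre to centre along the dispenser's y; they stand 15 mm above the deck when up, 5 mm when fully down.
- button_right_top (a point): Centre of the top face of the right (-y) button: same cap, at (-55, -32, 75) mm in the dispenser's frame when up.
- button_left (a joint): Travel of the left button in m: 0 up, 0.010 fully down. Spring: it starts to move at about 1.5 N and is fully down at about 5 N; springs back up when let go. It clears its gate pin from about 0.006.
- button_right (a joint): Travel of the right button, same as the left.
- spool: Ribbon spool standing on its rim in the lane behind the gate pins: 70 mm in diameter, 32 mm wide, about 90 g, white flanges with plum ribbon. Origin at its centre; its x axis is its rolling axis (across the lane), y and z turn as it rolls. At the start its centre is at about (75, -60, 103) mm in the dispenser's frame. Once let go it rolls about 0.18 m by itself in roughly a second.
- lane_end (a point): Point fixed on the dispenser, where the spool's centre lies when the spool rests against the stop: (75, 118, 81) mm in the dispenser's frame.
- flat_spool: Bystander: ribbon spool lying flat, 68 mm in diameter, 26 mm high. Origin: centre of its underside.
- glue_gun: Bystander: blue glue gun lying on its side, about 190 x 125 mm, 34 mm high. Origin on the table under its barrel; nozzle towards its x, handle towards its -y.
- scissors: Bystander: scissors with lilac loops lying flat, 205 x 75 mm, 11 mm high. Origin on the table under the pivot, blades towards x.
- cup: Bystander: empty white cup standing upright, 80 mm in diameter at the rim, 110 mm high. Origin: centre of its underside.
Not all that is in view belongs to the job. What is meant by the spool is not red, and is the larger of those in its own colour.

How it is judged:
On the way, in this order (a step that is already met when the one before it is completed fails the run):
1. both buttons are down together by more than 5 mm (value of joint each of button_left, button_right above 0.005 m), for 0.1 s.
2. with both buttons still held down, the spool comes to rest against the stop (all of step 1 and distance between spool and lane_end below 0.012 m and linear speed of spool below 0.02 m/s), for 0.2 s.
At the end, for the whole second after the job is handed in: The spool rests upright on its rim against the stop (centre within 12 mm of lane_end, slower than 20 mm/s) and both buttons are back up (within 2 mm) (distance between spool and lane_end below 0.012 m and linear speed of spool below 0.02 m/s and value of joint each of button_left, button_right below 0.002 m and angle between spool's own x axis and vertical between 1.4 and 1.75 rad); the robot touches nothing.
It fails at once if the robot touches the ribbon spool in the lane (contact force between any of the fingers, the arm and spool above 0.3 N).
It fails at once if the spool is lifted out of the lane (z of spool in the frame of dispenser above 0.125 m).
It fails at once if a bystander (flat spool, glue gun, scissors or cup) is moved by more than 25 mm (distance of any of flat_spool, glue_gun, scissors, cup from where it was at the start of the episode above 0.025 m).
It also fails if it takes over 42 s, if anything falls off the work surface, if the arm or the gripper's body presses on something with over 40 N, if the wrist force passes 120 N, or if a joint passes its speed limit or range.

## Working session

There is one attempt and no reset: what is moved stays moved. The work goes in short steps, Python scripts to look and compute and a tool call to move; the robot and the scene stay as the last step left them, time stands still between calls to the robot, and variables do not carry over. Pictures are saved under pics/ and viewed, about 8 in all and at most 12, crops included, and the job is handed in when it is done.

Besides the shell and the picture viewer there is one more tool, called after ">>>" as name([rows], argument=value, ...), one row to a line, values as JSON. step_arm: Moves the arm, as the interface text tells. Its arguments: {"type":"object","properties":{"motion":{"type":"array"}},"required":["motion"]}

```bash
mkdir -p pics; cat > h.py <<'E'
import numpy as np, cv2
from plant import *
def K(f):
    h,w=f["image"].shape[:2]; F=h/2/np.tan(np.radians(f["vfov"])/2)
    return np.array([[F,0,f["cx"]],[0,F,f["cy"]],[0,0,1]])
def P(f): return K(f)@np.hstack([cv2.Rodrigues(np.array(f["rvec"],float))[0],np.array(f["tvec"],float).reshape(3,1)])
def proj(f,p):
    q=P(f)@np.append(p,1); return (q[:2]/q[2])[::-1]
def ray(f,rc,z):
    R=cv2.Rodrigues(np.array(f["rvec"],float))[0]; t=np.array(f["tvec"],float).ravel()
    c=-R.T@t; d=R.T@np.linalg.inv(K(f))@[rc[1],rc[0],1]; return c+d*(z-c[2])/d[2]
E
python3 - <<'E'
from h import *
s=sensors.sense(); print(s["time"],s["eef_pos"],np.round(s["ee_rot"],3),s["opening"])
for c in("scene","side"):
    f=grab_frame(c); cv2.imwrite(f"pics/{c}0.png",f["image"][:,:,::-1])
    for n,z in(("button_left_top",.075),("button_right_top",.075),("dispenser",0),("spool",.103),("gate",.065),("lane_end",.081),("cup",0),("flat_spool",0),("glue_gun",0),("scissors",0)):
        for d in spot_point(n,c)[:3]: print(c,n,round(d["score"],2),np.round(d["position"],1),np.round(ray(f,d["position"],z),4))
print(sensors.sense()["time"])
E
```

```text
0.0 [0.12958593 0.55947504 0.17841499] [[-0.974  0.226 -0.001]
 [ 0.226  0.974 -0.002]
 [ 0.    -0.002 -1.   ]] 0.09175122251874393
scene button_left_top 0.73 [238.4 345.2] [0.527  0.0644 0.075 ]
scene button_left_top 0.6 [235.  301.2] [ 0.5329 -0.039   0.075 ]
scene button_right_top 0.61 [232.8 315.8] [ 0.516  -0.0077  0.075 ]
scene dispenser 0.94 [277.6 323.2] [0.5876 0.0248 0.    ]
scene spool 0.93 [298.1 210.1] [ 0.8451 -0.1454  0.103 ]
scene spool 0.92 [250.1 283.3] [ 0.6485 -0.0512  0.103 ]
scene spool 0.61 [311.4 251.5] [ 0.8691 -0.0553  0.103 ]
scene lane_end 0.65 [274.  360.4] [0.6734 0.1218 0.081 ]
scene cup 0.95 [267.1 399.1] [0.5082 0.1929 0.    ]
scene flat_spool 0.56 [238.2 301.4] [ 0.426  -0.0646  0.    ]
scene glue_gun 0.92 [253.5 223. ] [ 0.5357 -0.236   0.    ]
scene glue_gun 0.36 [241.5 338.1] [0.4228 0.03   0.    ]
scene glue_gun 0.2 [312.8 450.4] [0.6621 0.3177 0.    ]
scene scissors 0.91 [313.8 451. ] [0.6653 0.319  0.    ]
side button_left_top 0.64 [379.1 414.6] [ 0.4918 -0.2629  0.075 ]
side button_left_top 0.51 [247.6 297.7] [0.5335 0.05   0.075 ]
side button_right_top 0.89 [266.9 316.4] [ 0.5281 -0.0071  0.075 ]
side dispenser 0.55 [274.3 332. ] [0.587 0.019 0.   ]
side spool 0.79 [251.8 446. ] [ 0.6972 -0.1371  0.103 ]
side spool 0.57 [272.8 483.6] [ 0.7058 -0.2074  0.103 ]
side gate 0.79 [248.4 380.2] [ 0.6505 -0.0344  0.065 ]
side lane_end 0.66 [196.2 329.8] [0.6662 0.12   0.081 ]
side cup 0.82 [242.7 242.7] [0.5099 0.1937 0.    ]
side cup 0.44 [246.8 299.7] [0.5877 0.1148 0.    ]
side flat_spool 0.78 [354.5 279.3] [ 0.4053 -0.0638  0.    ]
side flat_spool 0.48 [195.7 326.3] [0.7322 0.2059 0.    ]
side glue_gun 0.61 [377.1 415.4] [ 0.5405 -0.2312  0.    ]
side scissors 0.66 [182.4 265.9] [0.6606 0.3262 0.    ]
1.1
```

View pics/scene0.png

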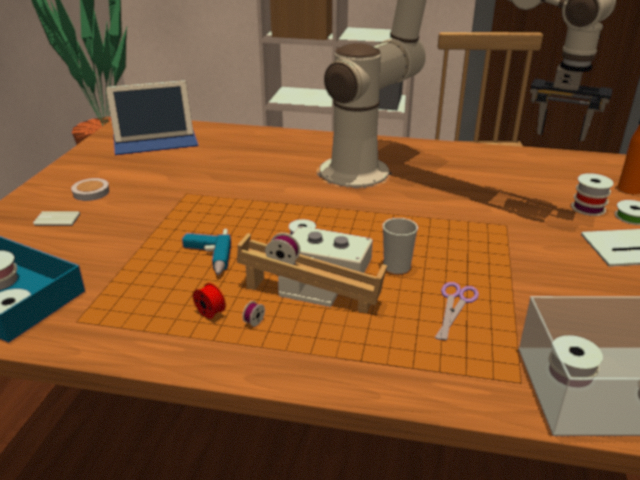

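View pics/side0.png

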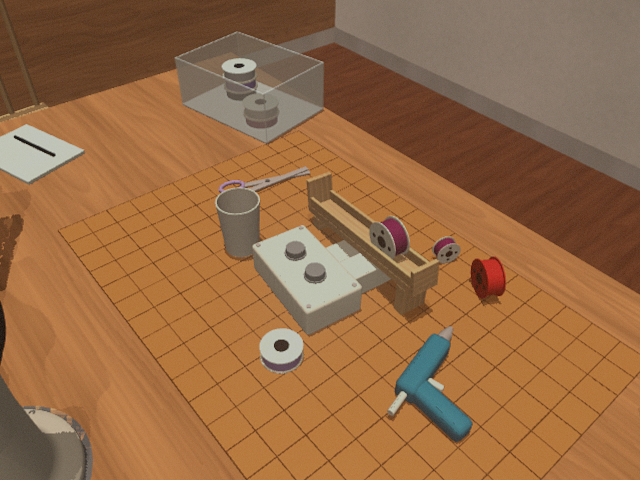

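The side picture shows the caps at about (row 248, col 296) for the left and (269, 315) for the right. The plum spool stands in the lane at (238, 390), the cup is close to the deck's left end, and the flat spool lies on the robot's side. In the scene picture the caps are at (240, 341) and (235, 316). Next I fit the dispenser pose from both views.

```bash
cat > fit.py <<'E'
from h import *
from scipy.optimize import least_squares
L=dict(bl=(-.055,.032,.075),br=(-.055,-.032,.075),gate=(.075,-.045,.065),le=(.075,.118,.081),sp=(.075,-.060,.103),o=(0,0,0))
def w(q,p):
    c,s=np.cos(q[2]),np.sin(q[2]); return np.array([q[0]+c*p[0]-s*p[1],q[1]+s*p[0]+c*p[1],p[2]])
def fit(obs,q0=(.59,.02,-.1)):
    return least_squares(lambda q:np.concatenate([proj(f,w(q,L[k]))-rc for f,k,rc in obs]),q0,loss="soft_l1",f_scale=1.5)
def report(q,obs):
    print("pose",np.round(q,4),"BL",np.round(w(q,L["bl"]),4),"BR",np.round(w(q,L["br"]),4))
    for f,k,rc in obs: print(k,rc,np.round(proj(f,w(q,L[k]))-rc,1))
E
python3 - <<'E'
from fit import *
a=grab_frame("scene");b=grab_frame("side")
obs=[(b,"bl",(247.6,297)),(b,"br",(267.5,316)),(b,"gate",(248.4,380.2)),(b,"le",(196.2,329.8)),(b,"sp",(240,388)),
(a,"bl",(238,342)),(a,"br",(233,315.8)),(a,"le",(274,360.4)),(a,"sp",(250.1,283.3)),(a,"o",(277.6,323.2)),(b,"o",(274.3,332))]
q=fit(obs).x; report(q,obs)
c=np.array([w(q,L["bl"]),w(q,L["br"])]).mean(0); s=sensors.sense()
print(s["time"],"centre",c,"delta tool",s["ee_rot"].T@(c+[0,0,.1]-s["eef_pos"]), "tool yaw of y",np.degrees(np.arctan2(s["ee_rot"][1,1],s["ee_rot"][0,1]))-90,"disp yaw deg",np.degrees(q[2]))
E
```

```text
pose [ 0.5825  0.0173 -0.128 ] BL [0.532  0.0561 0.075 ] BR [ 0.5238 -0.0074  0.075 ]
bl (247.6, 297) [-1.5 -2.1]
br (267.5, 316) [ 0.6 -1.4]
gate (248.4, 380.2) [0.6 1.2]
le (196.2, 329.8) [-2.3  0.7]
sp (240, 388) [-2.5  0.6]
bl (238, 342) [ 1.1 -0.7]
br (233, 315.8) [ 1.5 -0.6]
le (274, 360.4) [-0.2  1.5]
sp (250.1, 283.3) [ 0.1 -0.3]
o (277.6, 323.2) [-1.6 -2.7]
o (274.3, 332) [ 1.6 -1.3]
1.2 centre [0.52792995 0.02432951 0.075     ] delta tool [-0.50879699 -0.4320672   0.00439031] tool yaw of y -13.05132920167766 disp yaw deg -7.334995926430796
```

>>> step_arm([
  [[0.046, -0.036, -0.031, 0, 0], [0.046, -0.036, -0.031, 0, 0], [0.046, -0.036, -0.031, 0, 0], [0.046, -0.036, -0.031, 0, 0], [0.046, -0.036, -0.031, 0, 0], [0.046, -0.036, -0.031, 0, 0], [0.046, -0.036, -0.031, 0, 0], [0.046, -0.036, -0.031, 0, 0], [0.046, -0.036, -0.031, 0, 0], [0.046, -0.036, -0.031, 0, 0]],
])

```text
time: 2.2
eef_pos: [0.4189, 0.1682, 0.1802]
ee_rot: [[-0.977, 0.214, 0.006], [0.214, 0.977, 0.004], [-0.005, 0.005, -1.0]]
ft_force: [0.5, 0.8, 0.1]
opening: 0.0459
```

>>> step_arm([
  [[0.046, -0.034, -0.029, 0, 0], [0.046, -0.034, -0.029, 0, 0], [0.046, -0.034, -0.029, 0, 0], [0.046, -0.02, -0.016, 0, 0], [0.046, 0, 0, 0, -2.5], [0.046, 0, 0, 0, -2.5], [0.046, 0, 0, 0, 0], [0.046, 0, 0, 0, 0], [0.046, 0, 0, 0, 0], [0.046, 0, 0, 0, 0]],
])

```text
time: 3.2
eef_pos: [0.5226, 0.0285, 0.1813]
ee_rot: [[-0.99, 0.138, 0.01], [0.138, 0.99, 0.003], [-0.009, 0.004, -1.0]]
ft_force: [0.0, 0.4, -0.3]
opening: 0.0462
```

```bash
cat > look.py <<'E'
from fit import *
import sys
s=sensors.sense(); print(s["time"],s["eef_pos"],np.round(s["ee_rot"],3).tolist(),s["opening"],s["ft_force"])
f=grab_frame("wrist"); cv2.imwrite(f"pics/{sys.argv[1]}.png",f["image"][:,:,::-1])
for n,z in(("button_left_top",.075),("button_right_top",.075),("spool",.103),("gate",.065),("lane_end",.081)):
    for d in spot_point(n,"wrist")[:2]: print(n,round(d["score"],2),np.round(d["position"],1),np.round(ray(f,d["position"],z),4))
q=(.5825,.0173,-.128)
for k in L: print(k,np.round(proj(f,w(q,L[k])),1))
print("tcp px",proj(f,s["eef_pos"]))
E
python3 look.py w1
```

```text
3.2 [0.52257653 0.02854771 0.18131353] [[-0.99, 0.138, 0.01], [0.138, 0.99, 0.003], [-0.009, 0.004, -1.0]] 0.046239542191966056 [ 0.0061963   0.38709384 -0.33277178]
button_left_top 0.92 [229.  348.9] [0.5327 0.0541 0.075 ]
button_right_top 0.89 [227.7 277.3] [ 0.5226 -0.0091  0.075 ]
spool 0.65 [418.  256.1] [ 0.7026 -0.0587  0.103 ]
spool 0.64 [372.9 251.5] [ 0.6504 -0.0529  0.103 ]
gate 0.75 [345.2 270.1] [ 0.6483 -0.0398  0.065 ]
bl [228. 351.]
br [228.8 279.4]
gate [347.2 273.4]
le [355.1 436.5]
sp [371.7 252.4]
o [256.1 316.5]
tcp px [268.51970472 319.30612261]
```

View pics/w1.png

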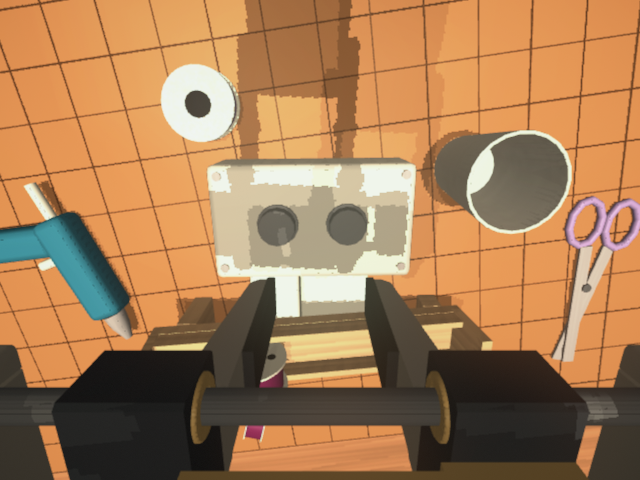

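The wrist picture shows the caps at about (228, 349) for the left and (227, 277) for the right. This agrees with the two-view fit to about 2 mm. Next I centre the tool and descend to just above the caps.

>>> step_arm([
  [[0.046, -0.006, -0.005, 0, 0], [0.046, 0, 0, 0.02, 0], [0.046, 0, 0, 0.025, 0], [0.046, 0, 0, 0.025, 0], [0.046, 0, 0, 0.015, 0], [0.046, 0, 0, 0, 0], [0.046, 0, 0, 0, 0], [0.046, 0, 0, 0, 0], [0.046, 0, 0, 0, 0], [0.046, 0, 0, 0, 0]],
])

```text
time: 4.5
eef_pos: [0.5348, 0.0192, 0.0981]
ee_rot: [[-0.99, 0.139, 0.019], [0.139, 0.99, 0.0], [-0.019, 0.003, -1.0]]
ft_force: [-0.4, -0.4, -0.3]
opening: 0.0458
```

```bash
python3 look.py w2; python3 -c "
from h import *
f=grab_frame('side');cv2.imwrite('pics/s2.png',cv2.resize(f['image'][150:350,200:460,::-1],None,fx=3,fy=3))"
```

```text
4.5 [0.53480316 0.01919936 0.09814359] [[-0.99, 0.139, 0.019], [0.139, 0.99, 0.0], [-0.019, 0.003, -1.0]] 0.04582938447725935 [-0.41869473 -0.3584073  -0.29564035]
button_right_top 0.84 [244.9 270.9] [ 0.5234 -0.0116  0.075 ]
button_right_top 0.24 [258.4  32. ] [ 0.5105 -0.1722  0.075 ]
spool 0.66 [430.2 237.1] [ 0.6467 -0.0548  0.103 ]
bl [243.7 373.6]
br [244.7 277.3]
gate [393.2 270.3]
le [406.1 481.7]
sp [432.5 242.1]
o [273.7 324.5]
tcp px [268.45580074 319.27280756]
```

View pics/w2.png

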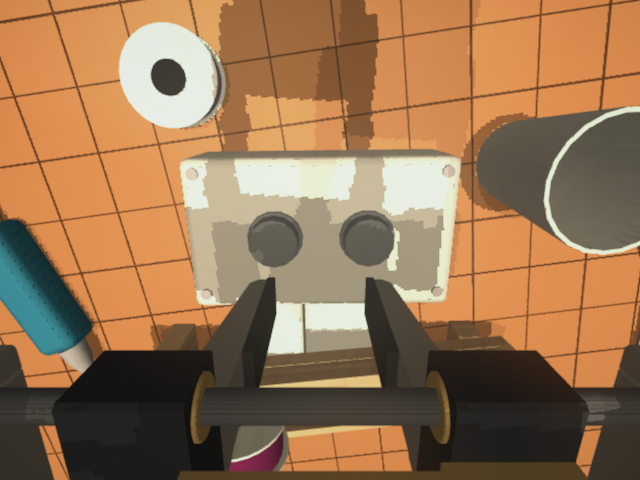

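View pics/s2.png

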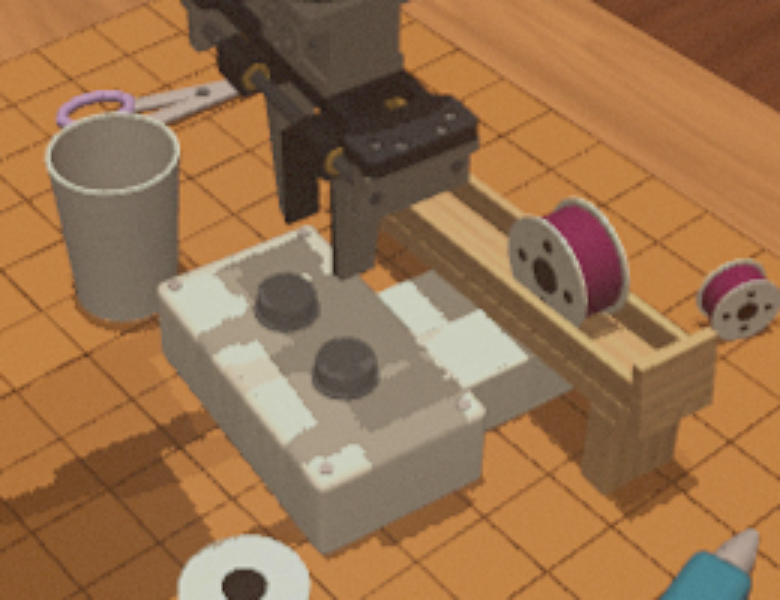

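```bash
python3 - <<'E'
from fit import *
im=cv2.imread("pics/w2.png")[190:310,200:440]
cv2.imwrite("pics/w2c.png",cv2.resize(im,None,fx=3.3,fy=3.3,interpolation=cv2.INTER_CUBIC))
s=sensors.sense();e=s["eef_pos"];R=s["ee_rot"]
f=grab_frame("side");g=grab_frame("wrist")
for sg in(-1,1):
    for n,o in(("inner",.023),("outer",.041)):
        for x in(-.01,.01):
            p=e+R@[x,sg*o,0]; print(sg,n,x,"side crop rc",np.round((proj(f,p)-[150,200])*3),"wrist",np.round(proj(g,p)))
E
```

```text
-1 inner -0.01 side crop rc [309. 365.] wrist [284. 282.]
-1 inner 0.01 side crop rc [323. 333.] wrist [253. 281.]
-1 outer -0.01 side crop rc [328. 382.] wrist [284. 253.]
-1 outer 0.01 side crop rc [342. 351.] wrist [253. 251.]
1 inner -0.01 side crop rc [262. 322.] wrist [284. 356.]
1 inner 0.01 side crop rc [274. 291.] wrist [253. 357.]
1 outer -0.01 side crop rc [244. 305.] wrist [284. 386.]
1 outer 0.01 side crop rc [256. 275.] wrist [253. 387.]
```

View pics/w2c.png

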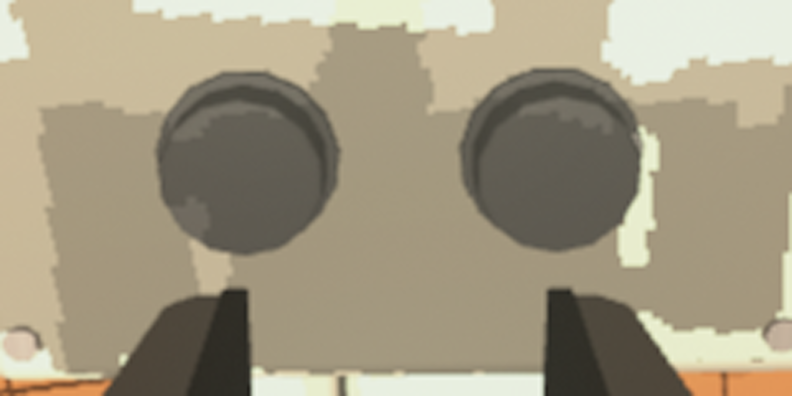

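```bash
python3 - <<'E'
from fit import *
s=sensors.sense();e=s["eef_pos"];R=s["ee_rot"];print(e,s["joints"])
f=grab_frame("side");g=grab_frame("wrist")
for dz in(0,-.01,-.02,-.03):
  for n,sg,o,x in(("Rin+",-1,.023,.01),("Rout+",-1,.041,.01),("Rout-",-1,.041,-.01),("Lin+",1,.023,.01)):
    p=e+R@[x,sg*o,dz]; print(dz,n,"side crop rc",np.round((proj(f,p)-[150,200])*3),"wrist",np.round(proj(g,p)))
# caps: top-face circle centres measured in the wrist crop
for n,(c,r) in dict(R=(243,173),L=(558,173)).items(): print(n,ray(g,(r/3.3+190,c/3.3+200),.075))
print("side",ray(f,(150+360/3,200+345/3),.075),ray(f,(150+292/3,200+287/3),.075))
E
```

```text
[0.53402677 0.01940558 0.09714168] [-0.1927752   0.11705292  1.81198021  0.00438175  1.19580653 -1.62596529]
0 Rin+ side crop rc [323. 333.] wrist [253. 281.]
0 Rout+ side crop rc [342. 351.] wrist [253. 251.]
0 Rout- side crop rc [329. 382.] wrist [283. 253.]
0 Lin+ side crop rc [274. 291.] wrist [253. 358.]
-0.01 Rin+ side crop rc [309. 333.] wrist [259. 279.]
-0.01 Rout+ side crop rc [329. 351.] wrist [259. 248.]
-0.01 Rout- side crop rc [315. 382.] wrist [291. 250.]
-0.01 Lin+ side crop rc [261. 290.] wrist [259. 359.]
-0.02 Rin+ side crop rc [296. 333.] wrist [265. 277.]
-0.02 Rout+ side crop rc [316. 350.] wrist [265. 245.]
-0.02 Rout- side crop rc [302. 382.] wrist [298. 247.]
-0.02 Lin+ side crop rc [248. 290.] wrist [265. 361.]
-0.03 Rin+ side crop rc [282. 333.] wrist [272. 275.]
-0.03 Rout+ side crop rc [302. 350.] wrist [272. 241.]
-0.03 Rout- side crop rc [288. 382.] wrist [307. 243.]
-0.03 Lin+ side crop rc [234. 289.] wrist [272. 363.]
R [ 0.52078512 -0.00916222  0.075     ]
L [0.52957395 0.05324154 0.075     ]
side [ 0.5216153  -0.01123077  0.075     ] [0.53118198 0.05274096 0.075     ]
```

The caps in the wrist and side views put the pair's centre at about (0.526, 0.022) with yaw −8°. In both views the fingertips end about 30 mm higher than the reported TCP, so from here I descend slowly and watch the force and pictures.

>>> step_arm([
  [[0.046, 0.009, 0.001, 0, 0], [0.046, 0, 0, 0, 0], [0.046, 0, 0, 0.004, 0], [0.046, 0, 0, 0.004, 0], [0.046, 0, 0, 0.004, 0], [0.046, 0, 0, 0, 0], [0.046, 0, 0, 0, 0], [0.046, 0, 0, 0, 0], [0.046, 0, 0, 0, 0], [0.046, 0, 0, 0, 0]],
])

```text
time: 6.05
eef_pos: [0.5244, 0.0219, 0.0835]
ee_rot: [[-0.99, 0.139, 0.016], [0.139, 0.99, 0.001], [-0.016, 0.003, -1.0]]
ft_force: [-1.1, 0.3, -0.3]
opening: 0.0459
```

```bash
python3 - <<'E'
from fit import *
s=sensors.sense();print(s["time"],s["eef_pos"],s["ft_force"],s["wrist_torque"])
f=grab_frame("side");g=grab_frame("wrist")
A=cv2.resize(f['image'][190:310,240:400,::-1],(640,480),interpolation=cv2.INTER_CUBIC)
cv2.imwrite("pics/s3.png",A)
cv2.imwrite("pics/w3.png",cv2.resize(g['image'][180:330,220:420,::-1],(640,480),interpolation=cv2.INTER_CUBIC))
E
```

```text
6.05 [0.52437939 0.02190189 0.08348182] [-1.06424788  0.28982793 -0.31381937] [0.03436108 0.01208313 0.00572968]
```

View pics/s3.png

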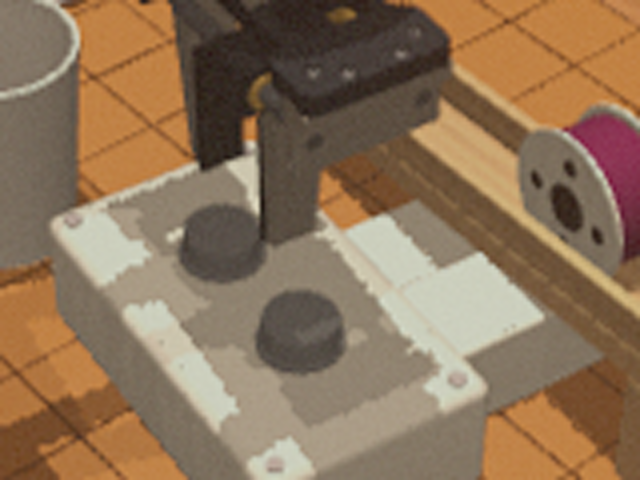

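View pics/w3.png

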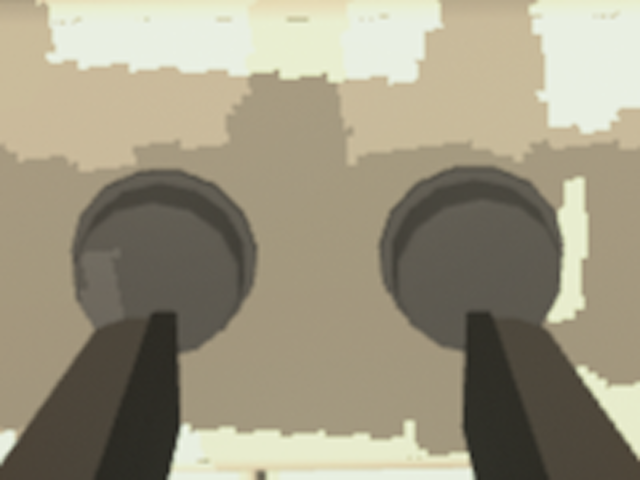

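```bash
python3 - <<'E'
from fit import *
s=sensors.sense();e=s["eef_pos"];R=s["ee_rot"]
f=grab_frame("side");g=grab_frame("wrist")
for dz in(-.03,-.035,-.04,-.045):
  for n,sg,o,x in(("Rin+",-1,.023,.01),("Rout+",-1,.041,.01),("Rout-",-1,.041,-.01),("Lin+",1,.023,.01),("Lout+",1,.041,.01)):
    p=e+R@[x,sg*o,dz]; print(dz,n,"s3",np.round((proj(f,p)-[190,240])*4),"w3",np.round((proj(g,p)-[180,220])*3.2))
E
```

```text
-0.03 Rin+ s3 [248. 261.] w3 [296. 177.]
-0.03 Rout+ s3 [275. 284.] w3 [296.  66.]
-0.03 Rout- s3 [256. 327.] w3 [406.  74.]
-0.03 Lin+ s3 [184. 204.] w3 [296. 458.]
-0.03 Lout+ s3 [160. 183.] w3 [296. 568.]
-0.035 Rin+ s3 [239. 261.] w3 [308. 173.]
-0.035 Rout+ s3 [266. 284.] w3 [308.  60.]
-0.035 Rout- s3 [247. 327.] w3 [420.  68.]
-0.035 Lin+ s3 [175. 204.] w3 [308. 461.]
-0.035 Lout+ s3 [151. 182.] w3 [308. 574.]
-0.04 Rin+ s3 [230. 261.] w3 [321. 169.]
-0.04 Rout+ s3 [257. 284.] w3 [321.  53.]
-0.04 Rout- s3 [238. 327.] w3 [436.  61.]
-0.04 Lin+ s3 [166. 203.] w3 [321. 465.]
-0.04 Lout+ s3 [141. 182.] w3 [321. 581.]
-0.045 Rin+ s3 [221. 260.] w3 [335. 165.]
-0.045 Rout+ s3 [247. 284.] w3 [335.  46.]
-0.045 Rout- s3 [229. 327.] w3 [452.  55.]
-0.045 Lin+ s3 [157. 203.] w3 [335. 469.]
-0.045 Lout+ s3 [132. 181.] w3 [335. 588.]
```

The wrist view shows the fingertips over the caps laterally, with inner tips at crop (313, 176) and (313, 467). They still look about 35 mm above the reported TCP. I go down 12 mm and check the force to see which of the two is right.

>>> step_arm([
  [[0.05, 0, 0, 0.003, 0], [0.05, 0, 0, 0.003, 0], [0.05, 0, 0, 0.003, 0], [0.05, 0, 0, 0.003, 0], [0.05, 0, 0, 0, 0], [0.05, 0, 0, 0, 0], [0.05, 0, 0, 0, 0], [0.05, 0, 0, 0, 0], [0.05, 0, 0, 0, 0], [0.05, 0, 0, 0, 0]],
])

```text
time: 7.25
eef_pos: [0.5245, 0.0219, 0.0703]
ee_rot: [[-0.99, 0.139, 0.016], [0.139, 0.99, 0.001], [-0.016, 0.003, -1.0]]
ft_force: [0.3, 0.5, 0.1]
opening: 0.0503
```

There is no force at a reported z of 0.070, where the caps should already be pressed by 5 mm. The pictures are right: the real tips are about 35 mm above the reported TCP. I continue down.

>>> step_arm([
  [[0.05, 0, 0, 0.004, 0], [0.05, 0, 0, 0.004, 0], [0.05, 0, 0, 0.004, 0], [0.05, 0, 0, 0.004, 0], [0.05, 0, 0, 0.003, 0], [0.05, 0, 0, 0.003, 0], [0.05, 0, 0, 0, 0], [0.05, 0, 0, 0, 0], [0.05, 0, 0, 0, 0], [0.05, 0, 0, 0, 0]],
])

```text
time: 8.25
eef_pos: [0.5247, 0.022, 0.046]
ee_rot: [[-0.99, 0.139, 0.016], [0.139, 0.99, 0.001], [-0.015, 0.003, -1.0]]
ft_force: [-0.5, -0.8, -0.2]
opening: 0.0497
```

```bash
python3 - <<'E'
from fit import *
s=sensors.sense();print(s["time"],s["eef_pos"],s["ft_force"],s["wrist_torque"])
f=grab_frame("side");g=grab_frame("wrist")
A=cv2.resize(f['image'][190:310,240:400,::-1],(400,300),interpolation=cv2.INTER_CUBIC)
B=cv2.resize(g['image'][180:330,220:420,::-1],(400,300),interpolation=cv2.INTER_CUBIC)
cv2.imwrite("pics/c4.png",np.hstack([A,B]))
E
```

```text
8.25 [0.52468331 0.02198561 0.04601901] [-0.49339849 -0.79421471 -0.20952614] [-0.0255578   0.02563844 -0.02154783]
```

View pics/c4.png

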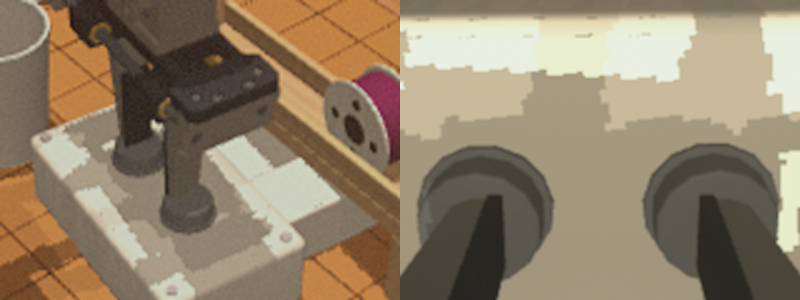

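Both fingertips now stand over the middle of their caps, just above the top faces (side crop (205, 185) and (150, 135)). I press slowly.

>>> step_arm([
  [[0.05, 0, 0, 0.002, 0], [0.05, 0, 0, 0.002, 0], [0.05, 0, 0, 0.002, 0], [0.05, 0, 0, 0.002, 0], [0.05, 0, 0, 0.002, 0], [0.05, 0, 0, 0.002, 0], [0.05, 0, 0, 0, 0], [0.05, 0, 0, 0, 0], [0.05, 0, 0, 0, 0], [0.05, 0, 0, 0, 0]],
])

```text
time: 9.35
eef_pos: [0.5252, 0.0219, 0.0357]
ee_rot: [[-0.99, 0.138, 0.015], [0.138, 0.99, 0.001], [-0.015, 0.003, -1.0]]
ft_force: [-3.6, 0.2, 5.9]
opening: 0.05
```

>>> step_arm([
  [[0.05, 0, 0, 0.003, 0], [0.05, 0, 0, 0.003, 0], [0.05, 0, 0, 0.003, 0], [0.05, 0, 0, 0.002, 0], [0.05, 0, 0, 0.001, 0], [0.05, 0, 0, 0.001, 0], [0.05, 0, 0, 0.001, 0], [0.05, 0, 0, 0.001, 0], [0.05, 0, 0, 0.001, 0], [0.05, 0, 0, 0.001, 0]],
])

```text
time: 10.35
eef_pos: [0.5251, 0.0219, 0.0302]
ee_rot: [[-0.991, 0.137, 0.009], [0.137, 0.991, -0.0], [-0.009, 0.001, -1.0]]
ft_force: [-5.6, 0.1, 10.3]
opening: 0.05
```

>>> step_arm([
  [[0.05, 0, 0, 0.002, 0], [0.05, 0, 0, 0.002, 0], [0.05, 0, 0, 0.002, 0], [0.05, 0, 0, 0.002, 0], [0.05, 0, 0, 0.002, 0], [0.05, 0, 0, 0.002, 0], [0.05, 0, 0, 0.002, 0], [0.05, 0, 0, 0.002, 0], [0.05, 0, 0, 0.002, 0], [0.05, 0, 0, 0.002, 0]],
])

```text
time: 11.35
eef_pos: [0.5248, 0.0218, 0.03]
ee_rot: [[-0.991, 0.135, -0.001], [0.135, 0.991, -0.002], [0.001, -0.002, -1.0]]
ft_force: [-9.5, 1.7, 17.5]
opening: 0.05
```

```bash
python3 - <<'E'
from fit import *
s=sensors.sense();print(s["time"],s["eef_pos"],s["ft_force"],s["wrist_torque"])
f=grab_frame("side");q=(.580,.016,-.14)
print([ (round(d["score"],2),np.round(d["position"])) for d in spot_point("spool","side")],"expect end",proj(f,w(q,L["le"])),"start",proj(f,w(q,L["sp"])))
cv2.imwrite("pics/c5.png",cv2.resize(f['image'][150:310,220:460,::-1],(720,480),interpolation=cv2.INTER_CUBIC))
E
```

```text
11.35 [0.52478736 0.02182227 0.03004735] [-9.5082908   1.71243817 17.54370867] [ 0.21425532  1.64653871 -0.14593785]
[(0.9, array([275., 484.])), (0.85, array([252., 445.])), (0.75, array([194., 328.])), (0.28, array([250., 295.]))] expect end [194.6860722  330.80300261] start [238.95323968 388.11252688]
```

View pics/c5.png

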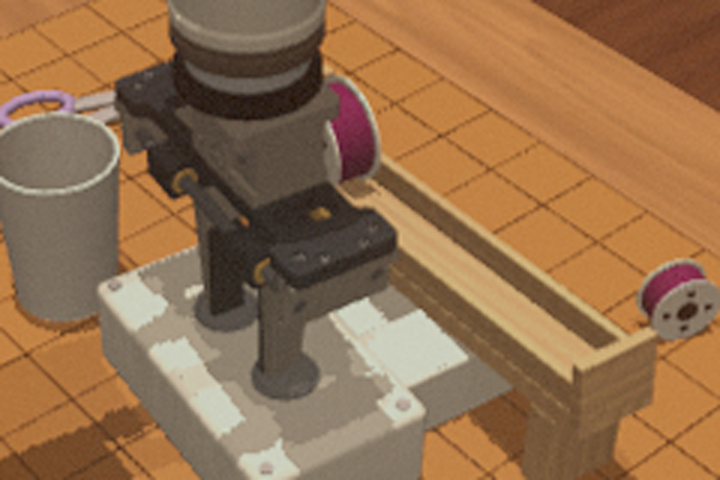

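The spool has rolled to the low end. The network puts it at (194, 328) and I expected (195, 331). Both caps are down. I hold for another 0.8 s to be sure it is at rest, then lift.

>>> step_arm([
  [[0.05, 0, 0, 0.001, 0], [0.05, 0, 0, 0.001, 0], [0.05, 0, 0, 0.001, 0], [0.05, 0, 0, 0.001, 0], [0.05, 0, 0, 0.001, 0], [0.05, 0, 0, 0.001, 0], [0.05, 0, 0, 0.001, 0], [0.05, 0, 0, 0.001, 0], [0.05, 0, 0, -0.003, 0], [0.05, 0, 0, -0.005, 0]],
])

```text
time: 12.45
eef_pos: [0.5246, 0.0218, 0.0391]
ee_rot: [[-0.991, 0.135, -0.005], [0.135, 0.991, -0.002], [0.005, -0.003, -1.0]]
ft_force: [-0.5, 0.1, 2.8]
opening: 0.05
```

>>> step_arm([
  [[0.05, 0, 0, -0.01, 0], [0.05, 0, 0, -0.01, 0], [0.05, 0, 0, -0.015, 0], [0.05, 0, 0, -0.02, 0], [0.05, 0, 0, -0.02, 0], [0.05, 0, 0, -0.015, 0], [0.05, 0, 0, -0.01, 0], [0.05, 0, 0, 0, 0], [0.05, 0, 0, 0, 0], [0.05, 0, 0, 0, 0]],
])

```text
time: 13.45
eef_pos: [0.5249, 0.0222, 0.1441]
ee_rot: [[-0.991, 0.135, -0.004], [0.135, 0.991, -0.002], [0.004, -0.002, -1.0]]
ft_force: [-0.1, 0.2, -0.1]
opening: 0.0502
```

```bash
python3 - <<'E'
from fit import *
s=sensors.sense();print(s["time"],s["eef_pos"],s["ft_force"],np.abs(s["qvel"]).max())
f=grab_frame("side");a=grab_frame("scene");q=(.580,.016,-.14)
for c,g in(("side",f),("scene",a)): print(c,[ (round(d["score"],2),np.round(d["position"])) for d in spot_point("spool",c)],"expect end",proj(g,w(q,L["le"])))
A=cv2.resize(f['image'][150:310,220:460,::-1],(450,300));B=cv2.resize(a['image'][200:340,190:350+60,::-1],(350,300))
cv2.imwrite("pics/c6.png",np.hstack([A,B]))
E
```

```text
13.45 [0.52486169 0.02215877 0.14410366] [-0.12422492  0.23773232 -0.06940283] 0.012401076135184137
side [(0.88, array([273., 485.])), (0.86, array([249., 445.])), (0.81, array([194., 327.]))] expect end [194.6860722  330.80300261]
scene [(0.84, array([297., 211.])), (0.67, array([313., 255.])), (0.64, array([271., 361.]))] expect end [273.34092442 360.84349328]
```

View pics/c6.png

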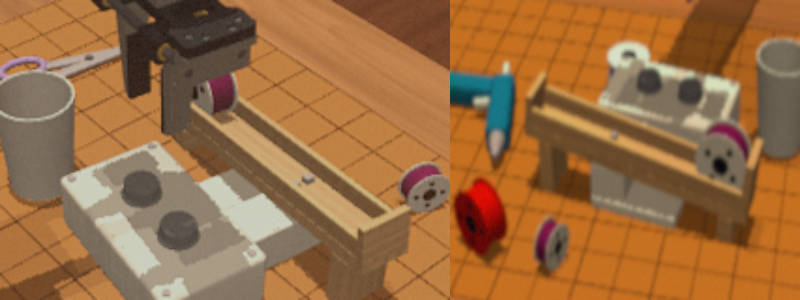

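The spool stands upright at the stop, the caps and gate pins are back up, and the robot is clear of everything.

```bash
python3 -c "
from plant import *
print(finish_job())"
```

```text
the job is handed in; nothing more can be done
None
```

I pressed both buttons down together, one fingertip on each. I held them for at least about 1.5 s, until the spool had rolled to the stop, then lifted clear and handed the job in at about 13.6 s. `finish_job` gives no verdict, so these are my own checks:

- **Pressing:** the vertical force on the tool reached about 17.5 N, where about 10 N takes both buttons fully down. The side picture showed both caps low.
- **Spool:** in the last pictures it stands upright against the stop. The network's positions are within about 4 px of where it should rest, in both the side and scene views. I took no separate speed reading. It stayed at the same place across two pictures about 2 s apart.
- **Release:** both caps look fully up, and the gate pins show again in the lane. Force on the tool is about zero, and the gripper is well above the deck.
- **Bystanders:** the cup, scissors, glue gun and flat spool look unmoved in the pictures, and I commanded nothing near them. I did not measure their positions again.

**Disagreement:** the fingertips really end about 35 mm above the reported TCP. Two camera views showed it, and there was no force at the height where the caps should already have been pressed. I relied on the pictures and the force instead of the reported height. Estimates of the button positions also differed by 2 to 3 mm between views, which did not matter for the press.

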